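Screw the loose tube cap home and close the tube shaker

TASK

Get the tube shaker ready to run: one of the three tubes standing in it has its cap only started on the thread, so screw that cap clockwise, all the way down until it is fully tight. Then swing the shaker's clear cover gently shut, fully down on the deck. Leave the two tight caps tight, and everything else on the bench where it is.

Things in the scene. Friction and masses are not known exactly. Their poses are not given: they have to be found in the camera images.
- shaker: Heated bench-top shaker for 50 mL tubes, 300 x 300 mm, fixed; front (sloped panel) roughly to the robot's left. Origin: centre of its underside; own -x to its front, z up. Its deck (95 mm high) has two rows of five wells, x = -5 and 45 mm, y = -80 to 80 by 40 mm. The three tubes stand in any order at x = -5 mm, y = -80, 0, 80; rubber collars (99 mm high) hold them, so they neither turn nor lift.
- loose_cap (a joint): Angle (rad) of the loose cap: orange, ribbed, 35 mm across, 17 mm high, on an upright frosted tube 29 mm across. 0: fully home at its stop; grows as it is unscrewed (counter-clockwise from above). Starts 7.5 to 9.5 open, so 6 to 8 mm higher than the other two, thread showing below it; sinks 5 mm per clockwise turn. 0.06 N m of friction, stays where left; at the stop it is tight.
- loose_cap_top (a point): Centre of the flat top of the loose cap, on its upright turning axis. The cap's side reaches from here to 17 mm below; under it is only the narrower tube, down to the collar (99 mm above the bench). When home, this point is 157 mm above the bench.
- second_cap (a joint): Angle (rad) of the second tube's cap, same kind; 0 = tight. Starts tight.
- second_cap_top (a point): Centre of the flat top of the second tube's cap, 157 mm above the bench when tight.
- third_cap (a joint): Angle (rad) of the third tube's cap, same kind; 0 = tight. Starts tight.
- third_cap_top (a point): Centre of the flat top of the third tube's cap, 157 mm above the bench when tight.
- cover (a joint): Opening angle (rad) of the clear cover; 0 = shut, down on the deck. Starts open at 1.5 to 1.75, about upright (stop at 1.8). About 0.36 kg; the stiff hinge (0.5 N m of friction) holds it where it is left, so it must be pushed the whole way down, some 4 N near its free end.
- cover_hinge (a point): Middle of the cover's hinge line, fixed on the shaker 130 mm behind its origin, 98 mm above the bench; axes as the shaker's (-x to the front, y along the hinge). The cover is a hood open below, walls 4 mm: shut, it reaches 185 mm from here to the front, 135 mm to each side and 78 mm up to its flat top. It opens up and back: open, its top face looks backward (+x), its free end is up.
- cover_front (a point): Middle of the edge between the cover's top face and front wall: 185 mm from the hinge line along the cover, 78 mm above its underside. Axes turn with the cover: -x to its free end, y along the hinge, z out of its top face (up when shut). A grey lip (90 mm long, 10 mm thick) stands 16 mm out of the front wall, 58 mm below this edge.
- foam_rack: Bystander: loose white foam block 200 x 130 x 45 mm with two capped tubes stuck in it (103 mm high in all). Origin: centre of its underside.
- microtube_rack: Bystander: loose flat orange rack with rows of small holes, 220 x 110 x 30 mm. Origin: centre of its underside.
- media_bottle: Bystander: loose glass bottle 70 mm in diameter, 142 mm high, with a blue screw cap. Origin: centre of its underside.

How it is judged:
By the outcome, as a careful person would: the job done as asked, in the order asked, and still so for the second after the job is handed in, with the robot touching nothing.
It also fails if it takes over 72 s, if anything falls off the work surface, if the arm or the gripper's body presses on something with over 40 N, if the wrist force passes 120 N, or if a joint passes its speed limit or range.

ROBOT

A 6-joint arm with a two-finger parallel gripper is mounted at the origin on the work surface. World frame = base frame: x ahead of the robot, y to its left, z up, the work surface at z = 0. Lengths are in m, angles in rad, forces in N, time in s.
With the tool pointing down it reaches from about 0.375 to 0.975 m from the base axis. Payload 3.8 kg.
Tool frame: the origin (TCP) lies at the very end of the fingers, on their centre line; the grasp point (between the pads) lies 19 mm behind it; y points along the fingers, x is the direction in which the jaws open and shut, and the axes are right-handed (so a half turn about y gives the same grasp; the last joint's range is limited). The gripper opens to 85 mm and grips with 20 to 120 N. Pads are 22 mm wide; open, the fingers measure 114 mm over their backs; the gripper's body (76 mm by 85 mm) begins 54 mm behind the grasp point. The pads swing forward as they close: fully open they stand 13 mm farther back than shut.
Start: joints at [-1.297, 0.264, 1.604, -0, 1.274, -0.037], TCP at [0.206, -0.643, 0.231] pointing down, gripper open.
Joint ranges: [-2.63, 2.63], [-0.94, 2.18], [0.31, 2.57], [-1.31, 4.45], [0, 2.66], [-2.55, 2.55]. Speed limits (rad/s): [2.57, 2.57, 3.14, 3.14, 3.14, 3.14].

INTERFACE

Orientations are given as a rotation vector (axis times angle).
In Python, from workcell import bot, cams gives the robot as it stands.
- The arm moves only by the tool play_rows, never from a script. Its argument "motion" is a list of rows, each a list of 2 entries, a list of its own where there are three numbers: the shift along the world's x, y, z normalised to -1 to 1, where 1 is 400 mm, then the turn, a rotation vector about the world's x, y, z normalised to -1 to 1, where 1 is pi/4 rad. In form: [[[tx, ty, tz], [ax, ay, az]], ...]. A call has 1 to 10 rows; each row is the pose to reach, as a shift and turn from the pose commanded when the call began; what a row does not reach only later rows make up. A row lasts 1/8 s, in which the tool goes at most 62.5 mm and 10.7 degrees, less where a joint would pass 70% of its speed; a pose out of reach is approached as far as the arm can. A call with a number of a shift or a turn outside -1 to 1 is refused whole. A call with a gripper value outside its range is refused whole. "gripper" is the closure, from 0 (fully open) to 1 (shut), set as the call begins (left out, the last holds). The fingers move at their own pace and stop on an object; "squeeze" is the grip in N (left out, the last holds). Time passes only in rows, so rows that repeat a pose let the fingers close. It gives the time, the measured TCP pose, the force and the opening at its end, in the units of the state.
- bot.read_state(): the state, without advancing time (a new reading comes with each control period).
- cams.read_camera(name): name is "scene" or "top" or "wrist"; returns (picture, depth): 400x640x3 uint8, red, green, blue; 400x640 float32, m along the optical axis (not along the pixel's ray), 0 where there is no reading.
- cams.calibration(name): a dict with "mtx" (3x3 intrinsics, pixels), "k1" (the pictures are not rectified: a ray, as slopes to the right and down, at radius r is drawn at 1 + k1 r^2 times it, then the intrinsics apply), "R" (3x3) and "t" (3): a world point X has camera coordinates R X + t; the wrist camera has in their place "tool_from_camera" (4x4, takes a point from camera to tool coordinates, whose origin is the TCP and whose axes are the tool frame's). Camera axes: x right, y down, z forward; pixel columns grow to the right and rows downward; lengths in m; the calibration is good to about 2 mm. A picture is of the moment at which its call begins: read the wrist's pose just before it. calibration takes no time and is no camera call.
- bot.finish_job(): hands the job in, once; it reports no verdict.
Trained networks look in the newest picture that a camera, given by its name, has taken for a name from the list of things; names that differ only in an ending like _2 or _b are one class to them, and where a whole thing is asked for, a point or a joint stands for the part that bears it (a point fixed in the world has none). Each returns a list of dicts, best first, with "conf" (0 to 1); they miss things now and then, are a little off and sometimes report something else, mostly with a low value. They report only what shows in the picture. A call takes as long as a camera call.
- cams.recognise(camera, label): "xyz" ([x, y, z] in m, in the coordinates of the camera as it stood for that picture, good to about 4 mm: the middle of the surface that is visible of it).
- cams.regions_of(camera, label): "mask" (400x640 bool, what is visible of it).
- cams.mark_of(camera, label): "xyz" ([x, y, z] in m, in the coordinates of the camera as it stood for that picture, good to about 4 mm: a listed point, or the origin of a listed thing).
The state is a dict: "time": time; "q": joint angles; "joint_vel": joint speeds; "joint_torque": joint torques, N m; "tool_pos": TCP position; "tcp_rot": TCP orientation; "wrist_force": force on the tool from outside, world axes, zero at the start; "torque": the same for the moment, N m; "width": opening from 0.0 (shut) to 1.0 (fully open).
Only numpy, scipy, OpenCV 4.12 (cv2) and the standard library are available. Lean on these libraries where they do the work, as an engineer would, in place of code of your own. Each camera call takes 0.05 s, during which the arm holds its last target.

## Working session

There is one attempt and no reset: what is moved stays moved. The work goes in short steps, Python scripts to look and compute and a tool call to move; the robot and the scene stay as the last step left them, time stands still between calls to the robot, and variables do not carry over. Pictures are saved under pics/ and viewed, and the job is handed in when it is done.

Besides the shell and the picture viewer there is one more tool, called after "Call:" as name(argument=value, ...) on one line, values as JSON. play_rows: Moves the arm, as the interface text tells. Its arguments: {"type":"object","properties":{"motion":{"type":"array","items":{"type":"array"}},"gripper":{"type":"number"},"squeeze":{"type":"number"}},"required":["motion"]}

```bash
mkdir -p pics; ls; cat > h.py <<'E'
import numpy as np, cv2
from workcell import bot, cams
from scipy.spatial.transform import Rotation as Rot
def snap(n,f):
    s=bot.read_state()
    p,d=cams.read_camera(n); cv2.imwrite('pics/'+f,p[:,:,::-1]); np.save('pics/'+f+'.npy',d); return s,p,d
def toW(n,X,s=None):
    c=cams.calibration(n); X=np.atleast_2d(X)
    if n=='wrist':
        T=c['tool_from_camera']; P=X@np.array(T)[:3,:3].T+np.array(T)[:3,3]
        return P@Rot.from_rotvec(s['tcp_rot']).as_matrix().T+np.array(s['tool_pos'])
    return (X-np.array(c['t']))@np.array(c['R'])
def cloud(n,d,s=None):
    c=cams.calibration(n);K=np.array(c['mtx']);v,u=np.mgrid[:400,:640]
    x=(u-K[0,2])/K[0,0];y=(v-K[1,2])/K[1,1]
    r=np.hypot(x,y);q=r.copy()
    for _ in range(20): q=r/(1+c['k1']*q*q)
    f=np.where(r>0,q/np.maximum(r,1e-9),1)
    P=np.stack([x*f*d,y*f*d,d],-1).reshape(-1,3)
    return toW(n,P,s).reshape(400,640,3)
E
python3 - <<'E'
from h import *
print(bot.read_state())
for n in ('scene','top'):
    s,p,d=snap(n,n+'0.png')
    for l in ('loose_cap_top','second_cap_top','third_cap_top','cover_hinge','cover_front','shaker'):
        for r in cams.mark_of(n,l)[:3]: print(n,l,round(r['conf'],2),toW(n,r['xyz'])[0].round(4))
E
```

```text
pics
{'time': 0.0, 'q': array([-1.29689502e+00,  2.64741849e-01,  1.60539534e+00,  2.03310407e-06,
        1.27365068e+00, -3.68959056e-02]), 'joint_vel': array([-0.00131816, -0.0008793 , -0.00211217,  0.00075443,  0.00207094,
       -0.00091718]), 'joint_torque': array([ 1.16472809e-03, -5.15101719e+01, -3.67315543e+01, -1.06414195e-04,
        1.28106301e-02, -7.35313591e-06]), 'tool_pos': array([ 0.20623239, -0.64196234,  0.22995809]), 'tcp_rot': array([-1.33895261,  0.97850098, -0.97564234]), 'wrist_force': array([-0.65494699, -0.40304398,  0.74860173]), 'torque': array([ 0.05903776, -0.0155404 ,  0.04117854]), 'width': 1.003834684871796}
scene loose_cap_top 0.42 [0.638  0.0458 0.166 ]
scene loose_cap_top 0.22 [ 0.6758  0.4307 -0.0009]
scene second_cap_top 0.53 [0.5634 0.0337 0.1576]
scene third_cap_top 0.66 [0.4839 0.0316 0.1589]
scene cover_hinge 0.63 [ 0.5711 -0.0982  0.1038]
scene cover_hinge 0.3 [0.6388 0.0444 0.1661]
scene cover_front 0.87 [ 0.5815 -0.1955  0.2766]
scene shaker 0.69 [0.5649 0.0331 0.001 ]
top loose_cap_top 0.4 [0.6431 0.0465 0.1615]
top loose_cap_top 0.35 [3.409e-01 4.149e-01 1.000e-04]
top second_cap_top 0.61 [0.5611 0.0391 0.1565]
top third_cap_top 0.65 [0.4816 0.0272 0.1544]
top cover_hinge 0.58 [ 0.575  -0.0966  0.0972]
top cover_front 0.93 [ 0.5858 -0.191   0.2712]
top shaker 0.87 [5.675e-01 3.670e-02 3.000e-04]
```

View pics/scene0.png

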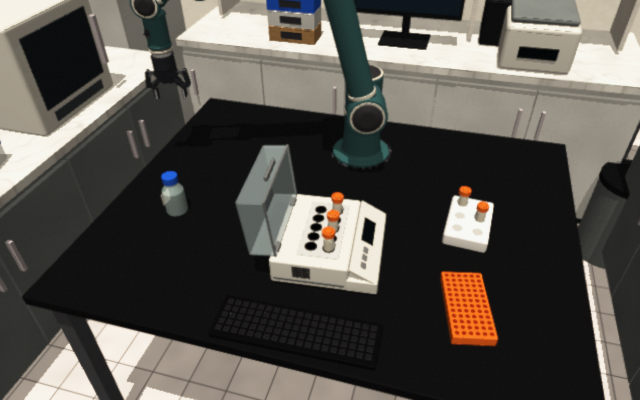

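View pics/top0.png

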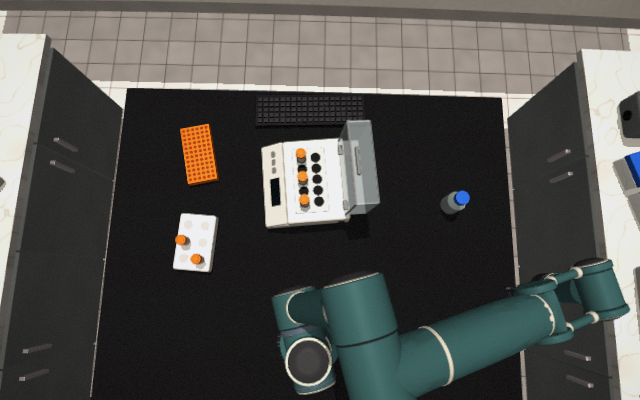

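```bash
python3 - <<'E'
from h import *
for n in ('scene','top'):
    d=np.load(f'pics/{n}0.png.npy');W=cloud(n,d)
    p=cv2.imread(f'pics/{n}0.png')[:,:,::-1].astype(int)
    for nm,c in (('A',(0.64,0.046)),('B',(0.562,0.037)),('C',(0.483,0.03))):
        m=(np.hypot(W[...,0]-c[0],W[...,1]-c[1])<0.025)&(W[...,2]>0.15)
        z=np.median(W[m][:,2]); t=m&(abs(W[...,2]-np.percentile(W[m][:,2],85))<0.004)
        q=W[t]; print(n,nm,m.sum(),np.percentile(W[m][:,2],[50,85,97]).round(4),((q.max(0)+q.min(0))/2).round(4),q.mean(0).round(4),q.min(0)[:2].round(4),q.max(0)[:2].round(4))
    # anything around: list labels
    for l in ('foam_rack','microtube_rack','media_bottle'):
        for r in cams.mark_of(n,l)[:1]: print(n,l,round(r['conf'],2),toW(n,r['xyz'])[0].round(3))
E
```

```text
scene A 141 [0.1629 0.1662 0.1674] [0.6454 0.0445 0.1657] [0.6454 0.0438 0.165 ] [0.6277 0.0286] [0.6631 0.0603]
scene B 100 [0.1571 0.1597 0.1626] [0.5661 0.0356 0.1593] [0.566  0.035  0.1582] [0.5471 0.0193] [0.5852 0.052 ]
scene C 92 [0.1568 0.1589 0.1608] [0.4876 0.027  0.1584] [0.487  0.0271 0.1577] [0.4704 0.0102] [0.5047 0.0438]
scene foam_rack 0.64 [0.344 0.415 0.   ]
scene microtube_rack 0.62 [0.671 0.429 0.001]
scene media_bottle 0.91 [ 0.504 -0.514  0.005]
top A 92 [0.1629 0.1657 0.1679] [0.6408 0.0438 0.1656] [0.6408 0.0434 0.1645] [0.6244 0.0283] [0.6572 0.0592]
top B 81 [0.1561 0.1591 0.1606] [0.5585 0.0351 0.1591] [0.5596 0.0359 0.1576] [0.543  0.0197] [0.574  0.0504]
top C 89 [0.1562 0.1592 0.1619] [0.483  0.0278 0.1588] [0.4818 0.0277 0.158 ] [0.4674 0.0111] [0.4987 0.0445]
top foam_rack 0.85 [0.34  0.417 0.   ]
top microtube_rack 0.89 [0.675 0.432 0.002]
top media_bottle 0.81 [ 0.501 -0.513  0.003]
```

The loose cap is the far tube (scene px ~337,198, about 8 mm higher than the others), at about (0.642, 0.044, 0.165). The cover stands open on the robot's right side. I'll rise and go over.

Call:
play_rows(motion=[[[0,0,0.15],[0,0,0.2]],[[0,0,0.3],[0,0,0.4]],[[0.02,0.04,0.45],[0,0,0.6]],[[0.63,1,0.5],[0,0,0.8]],[[0.63,1,0.5],[0,0,1]],[[0.63,1,0.5],[0,0,1]],[[0.63,1,0.5],[0,0,1]],[[0.63,1,0.5],[0,0,1]],[[0.63,1,0.5],[0,0,1]],[[0.63,1,0.5],[0,0,1]]], gripper=0.25)

```text
time: 2.25
tool_pos: [0.4495, -0.2559, 0.4309]
tcp_rot: [-1.539, 0.371, -0.373]
wrist_force: [0.4, -0.2, -0.7]
width: 0.752
```

```bash
cat > st.py <<'E'
from h import *
s=bot.read_state();R=Rot.from_rotvec(s['tcp_rot']).as_matrix()
print('t',round(s['time'],2),'q',s['q'].round(3),'p',s['tool_pos'].round(4),'F',s['wrist_force'].round(2),'T',s['torque'].round(3),'w',round(s['width'],3))
print('jaw',R[:,0].round(3),'fing',R[:,1].round(3),'yaw',round(np.arctan2(R[1,0],R[0,0]),3))
E
python3 st.py
```

```text
t 2.25 q [-0.566 -0.097  1.635  0.     1.603 -0.091] p [ 0.4495 -0.2559  0.4309] F [ 0.36 -0.18 -0.68] T [-0.038 -0.049 -0.026] w 0.752
jaw [ 0.889 -0.457  0.001] fing [ 0.001 -0.001 -1.   ] yaw -0.475
```

Call:
play_rows(motion=[[[0.48,0.75,0],[0,0,0.2]],[[0.48,0.75,0],[0,0,0.4]],[[0.48,0.75,0],[0,0,0.6]],[[0.48,0.75,0],[0,0,0.8]],[[0.48,0.75,-0.1],[0,0,1]],[[0.48,0.75,-0.25],[0,0,1]],[[0.48,0.75,-0.38],[0,0,1]]])

```text
time: 3.12
tool_pos: [0.6409, 0.042, 0.2935]
tcp_rot: [-1.557, -0.249, 0.243]
wrist_force: [0.5, -0.9, -0.2]
width: 0.749
```

Call:
play_rows(motion=[[[0,0,0],[0,0,0.25]],[[0,0,0],[0,0,0.5]],[[0,0,0],[0,0,0.75]],[[0,0,0],[0,0,1]],[[0,0,0],[0,0,1]]])

```text
time: 3.75
tool_pos: [0.6392, 0.0397, 0.2938]
tcp_rot: [-1.397, -0.853, 0.853]
wrist_force: [0.5, -0.1, -0.5]
width: 0.751
```

```bash
python3 st.py; python3 - <<'E'
from h import *
s,p,d=snap('wrist','w1.png')
for l in ('loose_cap_top','second_cap_top','third_cap_top'):
    for r in cams.mark_of('wrist',l)[:2]: print(l,round(r['conf'],2),toW('wrist',r['xyz'],s)[0].round(4))
W=cloud('wrist',d,s); o=(p[...,0]>150)&(p[...,2]<90)&(d>0)&(W[...,2]>.13)&(np.hypot(W[...,0]-.642,W[...,1]-.044)<.035)
q=W[o];print(o.sum(),q.min(0),q.max(0))
z=np.percentile(q[:,2],[50,80,95]);print(z)
t=q[abs(q[:,2]-z[1])<.003];print(t.mean(0),(t.min(0)+t.max(0))/2,np.ptp(t,axis=0))
E
```

```text
t 3.75 q [ 0.023  0.168  1.605 -0.     1.369 -1.073] p [0.6392 0.0397 0.2938] F [ 0.53 -0.09 -0.5 ] T [ 0.001 -0.055 -0.   ] w 0.751
jaw [ 0.457  0.889 -0.   ] fing [-0. -0. -1.] yaw 1.096
loose_cap_top 0.6 [0.6386 0.051  0.1633]
second_cap_top 0.8 [0.5604 0.0356 0.1517]
third_cap_top 0.89 [0.4808 0.0292 0.1601]
1223 [0.62325569 0.02856999 0.15426598] [0.65678007 0.06291547 0.16709695]
[0.16462523 0.16535349 0.16603736]
[0.63998894 0.04599894 0.16463644] [0.64030265 0.04596404 0.16473502] [0.03295483 0.03390285 0.00472386]
```

View pics/w1.png

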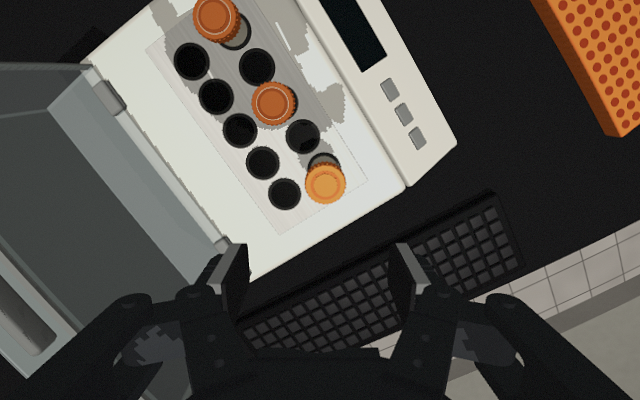

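Wrist view: the bright orange loose cap is at px (325,185), i.e. (0.6405, 0.0455, 0.165), consistent with the other cameras. Winding the wrist up, then going down.

Call:
play_rows(motion=[[[0.004,0.013,0],[0,0,0.25]],[[0.004,0.013,0],[0,0,0.5]],[[0.004,0.013,0],[0,0,0.75]],[[0.004,0.013,0],[0,0,1]],[[0.004,0.013,0],[0,0,1]]])

```text
time: 4.58
tool_pos: [0.6408, 0.0449, 0.2938]
tcp_rot: [-1.047, -1.433, 1.433]
wrist_force: [-0.1, -0.7, -0.6]
width: 0.75
```

Call:
play_rows(motion=[[[0,0,-0.06],[0,0,0.25]],[[0,0,-0.14],[0,0,0.5]],[[0,0,-0.22],[0,0,0.74]],[[0,0,-0.28],[0,0,0.74]],[[0,0,-0.28],[0,0,0.74]]])

```text
time: 5.2
tool_pos: [0.6388, 0.0448, 0.179]
tcp_rot: [-0.643, -1.824, 1.828]
wrist_force: [-0.9, -0.6, 0.3]
width: 0.75
```

```bash
python3 st.py; python3 - <<'E'
from h import *
s,p,d=snap('wrist','w2.png')
E
```

```text
t 5.2 q [ 0.031  0.239  1.733 -0.     1.175 -2.429] p [0.6388 0.0448 0.179 ] F [-0.91 -0.56  0.28] T [0.037 0.004 0.005] w 0.75
jaw [-0.776  0.63   0.004] fing [-0.005 -0.    -1.   ] yaw 2.46
```

View pics/w2.png

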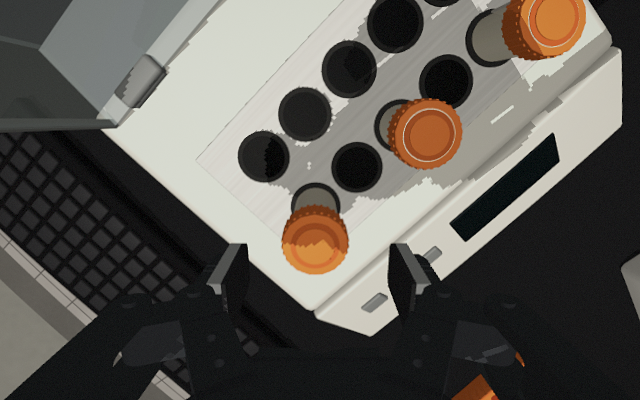

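The cap sits centred between the fingers (px 316,250). Descending to straddle it and gripping.

Call:
play_rows(motion=[[[0,0,-0.05],[0,0,0]],[[0,0,-0.1],[0,0,0]],[[0,0,-0.1],[0,0,0]],[[0,0,-0.1],[0,0,0]]])

```text
time: 5.75
tool_pos: [0.6407, 0.0449, 0.1416]
tcp_rot: [-0.646, -1.829, 1.829]
wrist_force: [-0.7, 0.3, 0.2]
width: 0.75
```

Call:
play_rows(motion=[[[0,0,0],[0,0,0]],[[0,0,0],[0,0,0]],[[0,0,0],[0,0,0]],[[0,0,0],[0,0,0]],[[0,0,0],[0,0,0]]], gripper=0.8, squeeze=40)

```text
time: 6.38
tool_pos: [0.6412, 0.0451, 0.1427]
tcp_rot: [-0.647, -1.83, 1.829]
wrist_force: [-1.0, 0.6, 6.0]
width: 0.394
```

```bash
python3 st.py; python3 - <<'E'
from h import *
s,p,d=snap('wrist','w3.png')
E
```

```text
t 6.38 q [ 0.031  0.269  1.766  0.     1.105 -2.432] p [0.6412 0.0451 0.1427] F [-0.97  0.59  6.02] T [ 0.169  0.249 -0.026] w 0.394
jaw [-0.778  0.628 -0.001] fing [ 0.001  0.    -1.   ] yaw 2.463
```

View pics/w3.png

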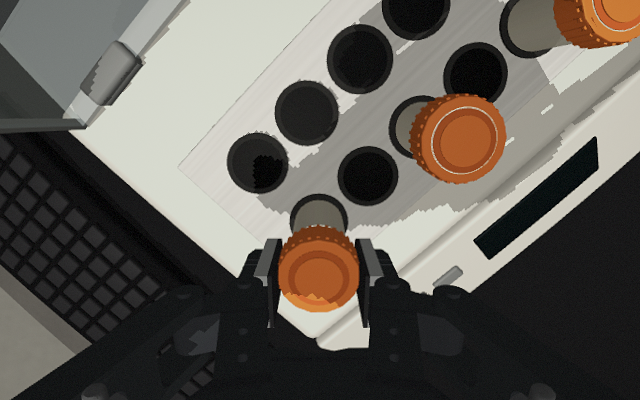

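Call:
play_rows(motion=[[[0,0,0],[0,0,-0.2]],[[0,0,-0.001],[0,0,-0.4]],[[0,0,-0.001],[0,0,-0.6]],[[0,0,-0.002],[0,0,-0.8]],[[0,0,-0.002],[0,0,-1]]])

```text
time: 7.05
tool_pos: [0.6411, 0.0451, 0.1421]
tcp_rot: [-1.16, -1.285, 1.283]
wrist_force: [-2.3, 0.7, 5.5]
width: 0.391
```

```bash
python3 st.py; python3 - <<'E'
from h import *
s,p,d=snap('wrist','w4.png')
E
```

```text
t 7.05 q [ 0.031  0.27   1.766  0.     1.104 -1.641] p [0.6411 0.0451 0.1421] F [-2.26  0.7   5.52] T [0.219 0.334 0.077] w 0.391
jaw [-0.101  0.995  0.   ] fing [ 0.001  0.    -1.   ] yaw 1.672
```

View pics/w4.png

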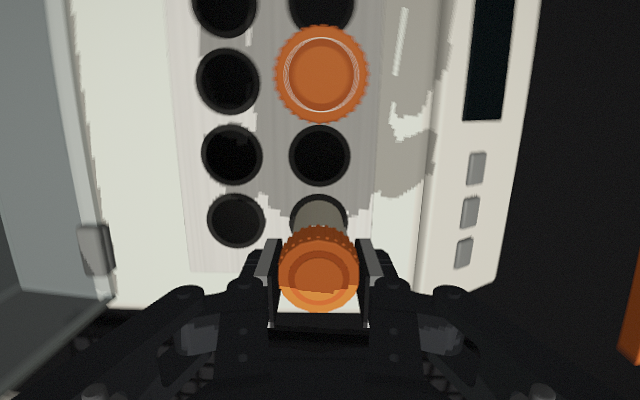

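Turning moment is 0.077 N m, near the stated thread friction, so the cap is turning with the grip. Continuing.

Call:
play_rows(motion=[[[0,0,0],[0,0,-0.2]],[[0,0,-0.001],[0,0,-0.4]],[[0,0,-0.001],[0,0,-0.6]],[[0,0,-0.002],[0,0,-0.8]],[[0,0,-0.002],[0,0,-1]]])

```text
time: 7.72
tool_pos: [0.6412, 0.0452, 0.1414]
tcp_rot: [-1.458, -0.693, 0.692]
wrist_force: [-1.8, 1.7, 6.5]
width: 0.391
```

Call:
play_rows(motion=[[[0,0,0],[0,0,-0.2]],[[0,0,-0.001],[0,0,-0.4]],[[0,0,-0.001],[0,0,-0.6]],[[0,0,-0.002],[0,0,-0.8]],[[0,0,-0.002],[0,0,-1]]])

```text
time: 8.35
tool_pos: [0.6413, 0.0452, 0.1408]
tcp_rot: [-1.569, -0.081, 0.079]
wrist_force: [-1.6, 1.7, 7.5]
width: 0.392
```

Call:
play_rows(motion=[[[0,0,0],[0,0,-0.2]],[[0,0,-0.001],[0,0,-0.4]],[[0,0,-0.001],[0,0,-0.6]],[[0,0,-0.002],[0,0,-0.8]],[[0,0,-0.002],[0,0,-1]]])

```text
time: 8.98
tool_pos: [0.6413, 0.0453, 0.1401]
tcp_rot: [-1.503, 0.534, -0.536]
wrist_force: [-1.8, 1.1, 6.9]
width: 0.389
```

```bash
python3 st.py
```

```text
t 8.97 q [3.100e-02 2.720e-01 1.768e+00 1.000e-03 1.100e+00 7.150e-01] p [0.6413 0.0453 0.1401] F [-1.82  1.09  6.89] T [0.309 0.471 0.051] w 0.389
jaw [ 0.775 -0.632  0.001] fing [ 0.001  0.001 -1.   ] yaw -0.684
```

Call:
play_rows(motion=[[[0,0,0],[0,0,-0.2]],[[0,0,-0.001],[0,0,-0.4]],[[0,0,-0.001],[0,0,-0.6]],[[0,0,-0.002],[0,0,-0.8]],[[0,0,-0.002],[0,0,-1]]])

```text
time: 9.6
tool_pos: [0.6414, 0.0452, 0.1394]
tcp_rot: [-1.254, 1.133, -1.135]
wrist_force: [-2.8, 0.7, 8.8]
width: 0.396
```

Call:
play_rows(motion=[[[0,0,0],[0,0,-0.2]],[[0,0,-0.001],[0,0,-0.4]],[[0,0,-0.001],[0,0,-0.6]],[[0,0,-0.002],[0,0,-0.8]],[[0,0,-0.002],[0,0,-1]],[[0,0,-0.002],[0,0,-1]]])

```text
time: 10.35
tool_pos: [0.6414, 0.0451, 0.1388]
tcp_rot: [-0.805, 1.689, -1.69]
wrist_force: [-2.5, 0.8, 8.8]
width: 0.392
```

```bash
python3 st.py; python3 - <<'E'
from h import *
s,p,d=snap('wrist','w5.png')
E
```

```text
t 10.35 q [0.031 0.273 1.769 0.    1.098 2.282] p [0.6414 0.0451 0.1388] F [-2.52  0.82  8.79] T [ 0.198  0.526 -0.095] w 0.392
jaw [-0.629 -0.777 -0.001] fing [ 0.002  0.    -1.   ] yaw -2.251
```

View pics/w5.png

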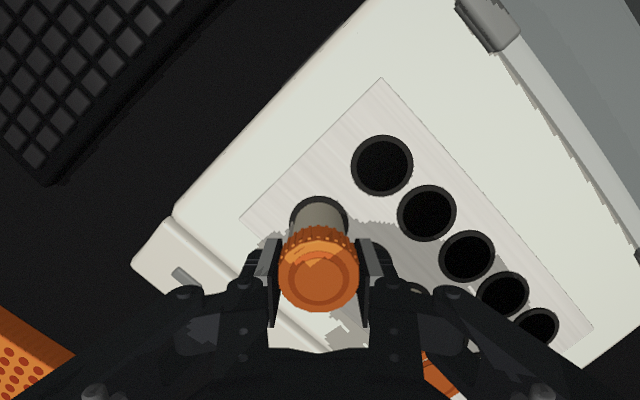

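Call:
play_rows(motion=[[[0,0,0],[0,0,0]],[[0,0,0],[0,0,0]],[[0,0,0],[0,0,0]]], gripper=0.3)

```text
time: 10.78
tool_pos: [0.6404, 0.0447, 0.1362]
tcp_rot: [-0.809, 1.69, -1.689]
wrist_force: [0.4, -0.2, 0.2]
width: 0.7
```

Call:
play_rows(motion=[[[0,0,0],[0,0,0.2]],[[0,0,-0.002],[0,0,0.43]],[[0,0,-0.004],[0,0,0.66]],[[0,0,-0.004],[0,0,0.89]],[[0,0,-0.004],[0,0,1]]])

```text
time: 11.4
tool_pos: [0.6406, 0.0448, 0.1349]
tcp_rot: [-1.26, 1.128, -1.127]
wrist_force: [0.7, -0.3, 0.4]
width: 0.701
```

Call:
play_rows(motion=[[[0,0,0],[0,0,0.23]],[[0,0,0],[0,0,0.46]],[[0,0,0],[0,0,0.69]],[[0,0,0],[0,0,0.92]],[[0,0,0],[0,0,1]]])

```text
time: 12.02
tool_pos: [0.6406, 0.0448, 0.1349]
tcp_rot: [-1.506, 0.529, -0.529]
wrist_force: [-0.2, 0.6, 0.7]
width: 0.699
```

Call:
play_rows(motion=[[[0,0,0],[0,0,0.23]],[[0,0,0],[0,0,0.46]],[[0,0,0],[0,0,0.69]],[[0,0,0],[0,0,0.92]],[[0,0,0],[0,0,1]]])

```text
time: 12.65
tool_pos: [0.6406, 0.0448, 0.1349]
tcp_rot: [-1.569, -0.085, 0.087]
wrist_force: [-0.6, -0.4, 0.0]
width: 0.701
```

```bash
python3 st.py
```

```text
t 12.65 q [ 0.031  0.277  1.772 -0.     1.093 -0.078] p [0.6406 0.0448 0.1349] F [-0.59 -0.41  0.03] T [ 0.012  0.024 -0.014] w 0.701
jaw [ 0.994  0.109 -0.001] fing [-0.001 -0.    -1.   ] yaw 0.11
```

Call:
play_rows(motion=[[[0,0,0],[0,0,0.23]],[[0,0,0],[0,0,0.46]],[[0,0,0],[0,0,0.69]],[[0,0,0],[0,0,0.92]],[[0,0,0],[0,0,1]]])

```text
time: 13.28
tool_pos: [0.6406, 0.0448, 0.1349]
tcp_rot: [-1.455, -0.698, 0.699]
wrist_force: [0.1, -0.5, -0.1]
width: 0.7
```

Call:
play_rows(motion=[[[0,0,0],[0,0,0.23]],[[0,0,0],[0,0,0.46]],[[0,0,0],[0,0,0.69]],[[0,0,0],[0,0,0.92]],[[0,0,0],[0,0,1]]])

```text
time: 13.9
tool_pos: [0.6406, 0.0448, 0.1349]
tcp_rot: [-1.155, -1.289, 1.29]
wrist_force: [0.2, -0.2, 0.2]
width: 0.701
```

Call:
play_rows(motion=[[[0,0,0],[0,0,0.23]],[[0,0,0],[0,0,0.46]],[[0,0,0],[0,0,0.69]],[[0,0,0],[0,0,0.92]],[[0,0,0],[0,0,1]]])

```text
time: 14.52
tool_pos: [0.6406, 0.0448, 0.1349]
tcp_rot: [-0.643, -1.831, 1.831]
wrist_force: [0.9, 0.2, 0.6]
width: 0.7
```

Call:
play_rows(motion=[[[0,0,0],[0,0,0]],[[0,0,0],[0,0,0]],[[0,0,0],[0,0,0]],[[0,0,0],[0,0,0]]], gripper=0.8)

```text
time: 15.02
tool_pos: [0.6408, 0.0447, 0.1353]
tcp_rot: [-0.646, -1.829, 1.829]
wrist_force: [0.6, -1.9, 0.9]
width: 0.397
```

```bash
python3 st.py; python3 - <<'E'
from h import *
s,p,d=snap('wrist','w6.png')
E
```

```text
t 15.03 q [ 0.031  0.276  1.772 -0.     1.094 -2.431] p [0.6408 0.0447 0.1353] F [ 0.6  -1.88  0.89] T [-0.173 -0.069 -0.038] w 0.397
jaw [-0.778  0.628 -0.   ] fing [-0. -0. -1.] yaw 2.462
```

View pics/w6.png

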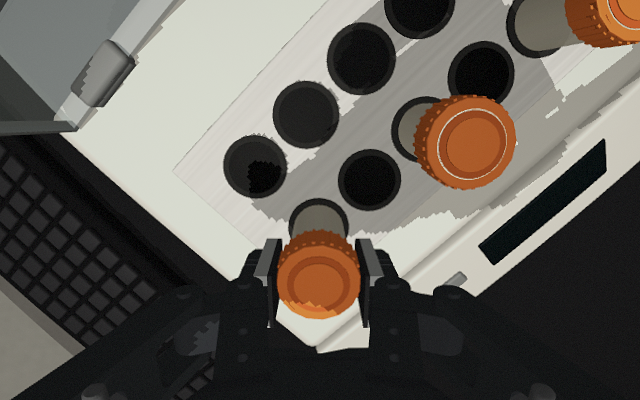

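Regripped. Three more eighth-turns (2.36 rad), then I watch the torque.

Call:
play_rows(motion=[[[0,0,0],[0,0,-0.2]],[[0,0,-0.001],[0,0,-0.4]],[[0,0,-0.001],[0,0,-0.6]],[[0,0,-0.002],[0,0,-0.8]],[[0,0,-0.002],[0,0,-1]]])

```text
time: 15.7
tool_pos: [0.6406, 0.0451, 0.1347]
tcp_rot: [-1.159, -1.283, 1.283]
wrist_force: [-0.2, -0.2, -0.7]
width: 0.39
```

Call:
play_rows(motion=[[[0,0,0],[0,0,-0.2]],[[0,0,-0.001],[0,0,-0.4]],[[0,0,-0.001],[0,0,-0.6]],[[0,0,-0.002],[0,0,-0.8]],[[0,0,-0.002],[0,0,-1]]])

```text
time: 16.32
tool_pos: [0.6407, 0.0456, 0.134]
tcp_rot: [-1.457, -0.692, 0.692]
wrist_force: [-0.5, 1.4, -0.3]
width: 0.39
```

Call:
play_rows(motion=[[[0,0,0],[0,0,-0.2]],[[0,0,-0.001],[0,0,-0.4]],[[0,0,-0.001],[0,0,-0.6]],[[0,0,-0.002],[0,0,-0.8]],[[0,0,-0.002],[0,0,-1]]])

```text
time: 16.95
tool_pos: [0.6411, 0.0458, 0.1334]
tcp_rot: [-1.568, -0.08, 0.079]
wrist_force: [-0.3, 2.1, -0.1]
width: 0.395
```

```bash
python3 st.py
```

```text
t 16.95 q [ 0.032  0.278  1.773  0.002  1.089 -0.07 ] p [0.6411 0.0458 0.1334] F [-0.29  2.14 -0.09] T [ 0.313 -0.052  0.059] w 0.395
jaw [0.995 0.101 0.001] fing [ 0.001  0.001 -1.   ] yaw 0.101
```

Call:
play_rows(motion=[[[0,0,0],[0,0,-0.2]],[[0,0,-0.001],[0,0,-0.4]],[[0,0,-0.001],[0,0,-0.6]]])

```text
time: 17.32
tool_pos: [0.6414, 0.0458, 0.1331]
tcp_rot: [-1.55, 0.289, -0.291]
wrist_force: [1.8, 2.3, 0.3]
width: 0.398
```

```bash
python3 st.py
```

```text
t 17.32 q [3.200e-02 2.780e-01 1.774e+00 1.000e-03 1.088e+00 4.010e-01] p [0.6414 0.0458 0.1331] F [1.84 2.29 0.29] T [ 0.34  -0.241  0.064] w 0.398
jaw [ 0.932 -0.361  0.001] fing [ 0.002  0.001 -1.   ] yaw -0.37
```

Call:
play_rows(motion=[[[0,0,0],[0,0,-0.2]],[[0,0,-0.001],[0,0,-0.4]],[[0,0,-0.001],[0,0,-0.6]]])

```text
time: 17.7
tool_pos: [0.6417, 0.0456, 0.1327]
tcp_rot: [-1.467, 0.656, -0.658]
wrist_force: [1.3, 2.4, -0.4]
width: 0.392
```

```bash
python3 st.py
```

```text
t 17.7 q [3.200e-02 2.790e-01 1.774e+00 1.000e-03 1.087e+00 8.720e-01] p [0.6417 0.0456 0.1327] F [ 1.3   2.39 -0.4 ] T [ 0.213 -0.273  0.047] w 0.392
jaw [ 0.667 -0.745  0.001] fing [ 0.002  0.001 -1.   ] yaw -0.841
```

Call:
play_rows(motion=[[[0,0,0],[0,0,-0.2]],[[0,0,-0.001],[0,0,-0.4]],[[0,0,-0.001],[0,0,-0.6]]])

```text
time: 18.08
tool_pos: [0.6419, 0.0454, 0.1324]
tcp_rot: [-1.318, 1.015, -1.018]
wrist_force: [2.1, 0.5, -0.9]
width: 0.393
```

```bash
python3 st.py
```

```text
t 18.07 q [3.200e-02 2.790e-01 1.774e+00 1.000e-03 1.086e+00 1.343e+00] p [0.6419 0.0454 0.1324] F [ 2.06  0.55 -0.93] T [ 0.063 -0.326  0.068] w 0.393
jaw [ 0.256 -0.967  0.   ] fing [ 0.002  0.001 -1.   ] yaw -1.312
```

Call:
play_rows(motion=[[[0,0,0],[0,0,-0.2]],[[0,0,-0.001],[0,0,-0.4]],[[0,0,-0.001],[0,0,-0.6]]])

```text
time: 18.45
tool_pos: [0.6419, 0.0451, 0.1322]
tcp_rot: [-1.1, 1.36, -1.364]
wrist_force: [-0.5, -0.1, -0.5]
width: 0.396
```

```bash
python3 st.py
```

```text
t 18.45 q [ 0.032  0.279  1.774 -0.     1.085  1.813] p [0.6419 0.0451 0.1322] F [-0.51 -0.07 -0.55] T [0.035 0.28  0.96 ] w 0.396
jaw [-0.209 -0.978 -0.   ] fing [ 0.003 -0.    -1.   ] yaw -1.782
```

Call:
play_rows(motion=[[[0,0,0],[0,0,-0.2]],[[0,0,-0.001],[0,0,-0.4]],[[0,0,-0.001],[0,0,-0.6]]])

```text
time: 18.82
tool_pos: [0.6414, 0.0451, 0.1318]
tcp_rot: [-0.804, 1.691, -1.692]
wrist_force: [-6.8, 7.5, 3.6]
width: 0.395
```

```bash
python3 st.py
```

```text
t 18.82 q [ 0.031  0.28   1.775 -0.     1.086  2.285] p [0.6414 0.0451 0.1318] F [-6.81  7.45  3.61] T [1.167 1.071 0.495] w 0.395
jaw [-0.631 -0.776 -0.001] fing [ 0.001 -0.    -1.   ] yaw -2.253
```

The moment jumped from 0.06 to 0.96 N m and then the pads slipped, so the cap is at its stop. Releasing, rising and checking the heights.

Call:
play_rows(motion=[[[0,0,0],[0,0,0]],[[0,0,0],[0,0,0]],[[0,0,0],[0,0,0]],[[0,0,0.1],[0,0,0]],[[0,0,0.25],[0,0,0]],[[0,0,0.4],[0,0,0]],[[0,0,0.4],[0,0,0]]], gripper=0.2)

```text
time: 19.7
tool_pos: [0.6445, 0.045, 0.2992]
tcp_rot: [-0.795, 1.68, -1.69]
wrist_force: [-0.6, 0.2, 0.7]
width: 0.8
```

```bash
python3 st.py; python3 - <<'E'
from h import *
s,p,d=snap('wrist','w7.png')
W=cloud('wrist',d,s)
for nm,c in (('A',(0.641,0.045)),('B',(0.561,0.036)),('C',(0.482,0.03))):
    m=(np.hypot(W[...,0]-c[0],W[...,1]-c[1])<0.012)&(W[...,2]>0.14)&(d>0)
    print(nm,m.sum(),m.sum() and np.percentile(W[m][:,2],[20,50,80]).round(4))
for n in ('scene','top'):
    s,p,d=snap(n,n+'1.png'); W=cloud(n,d)
    for nm,c in (('A',(0.641,0.045)),('B',(0.561,0.036)),('C',(0.482,0.03))):
        m=(np.hypot(W[...,0]-c[0],W[...,1]-c[1])<0.025)&(W[...,2]>0.13)&(W[...,2]<.17)&(d>0)
        print(n,nm,m.sum(),m.sum() and np.percentile(W[m][:,2],[50,85,97]).round(4))
    for l in ('cover_front','cover_hinge'):
        for r in cams.mark_of(n,l)[:1]: print(n,l,round(r['conf'],2),toW(n,r['xyz'])[0].round(4))
E
```

```text
t 19.7 q [0.031 0.168 1.596 0.    1.365 2.28 ] p [0.6445 0.045  0.2992] F [-0.64  0.2   0.75] T [-0.     0.027  0.007] w 0.8
jaw [-0.627 -0.779 -0.009] fing [ 0.013  0.    -1.   ] yaw -2.249
A 1140 [0.1581 0.3729 0.3823]
B 464 [0.1574 0.158  0.1586]
C 0 0
scene A 166 [0.1554 0.1589 0.161 ]
scene B 145 [0.1554 0.1587 0.1606]
scene C 95 [0.1488 0.1566 0.1605]
scene cover_front 0.6 [ 0.5824 -0.1949  0.2741]
top A 0 0
top B 0 0
top C 0 0
top cover_front 0.56 [ 0.5849 -0.192   0.2715]
top cover_hinge 0.95 [ 0.5769 -0.099   0.0971]
```

View pics/scene1.png

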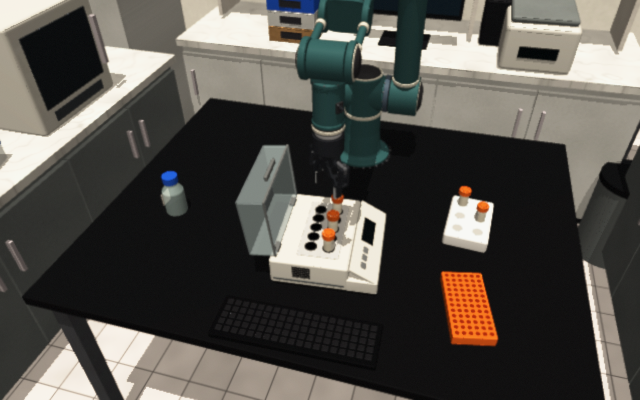

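View pics/w7.png

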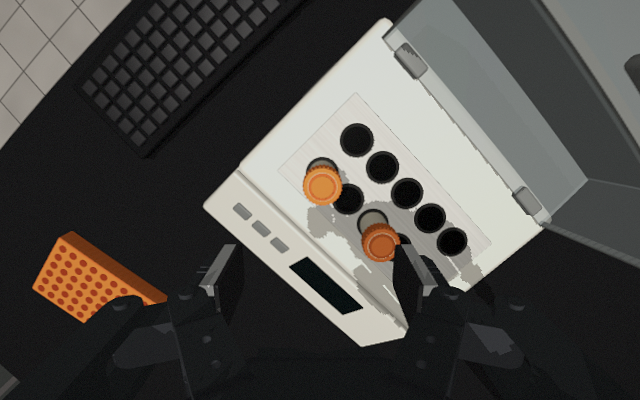

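Loose cap top reads 0.158–0.159 in both the wrist and scene views, the same as its neighbours, so it is home. Now planning the cover push.

```bash
python3 - <<'E'
from h import *
print(np.array(cams.calibration('wrist')['tool_from_camera']).round(3))
H=np.array([.5767,-.0975,.098]);ox=np.array([.107,-.994,0]);oz=np.array([0,0,1])
L,T,h=.165,.078,.011
for th in [1.669,1.57,1.4,1.2,1.0,.8,.6,.4,.2,.1,0]:
    c=H+ox*(-L*np.cos(th)+T*np.sin(th)+h)+oz*(L*np.sin(th)+T*np.cos(th))
    print(th,c.round(4))
print('standoff',(H+ox*.140+oz*.157).round(3))
E
```

```text
[[ 1.     0.     0.     0.   ]
 [-0.    -0.282  0.96  -0.143]
 [ 0.    -0.96  -0.282  0.071]
 [ 0.     0.     0.     1.   ]]
1.669 [ 0.5879 -0.2017  0.2546]
1.57 [ 0.5862 -0.1858  0.2631]
1.4 [ 0.5831 -0.157   0.2739]
1.2 [ 0.5793 -0.1213  0.2801]
1.0 [ 0.5754 -0.0851  0.279 ]
0.8 [ 0.5716 -0.0498  0.2707]
0.6 [ 0.568  -0.0168  0.2555]
0.4 [0.5649 0.0124 0.2341]
0.2 [0.5622 0.0369 0.2072]
0.1 [0.5611 0.047  0.1921]
0 [0.5602 0.0556 0.176 ]
standoff [ 0.592 -0.237  0.255]
```

Call:
play_rows(motion=[[[0,0,0.1],[0,0,0.23]],[[0,0,0.2],[0,0,0.46]],[[0,0,0.3],[0,0,0.69]],[[0,0,0.4],[0,0,0.92]],[[0,0,0.4],[0,0,1]]], gripper=1)

```text
time: 20.68
tool_pos: [0.6419, 0.0449, 0.4549]
tcp_rot: [-1.255, 1.124, -1.131]
wrist_force: [0.4, 0.5, -0.1]
width: -0.001
```

```bash
python3 st.py
```

```text
t 20.68 q [0.031 0.15  1.34  0.    1.646 1.492] p [0.6419 0.0449 0.4549] F [ 0.35  0.46 -0.1 ] T [-0.03   0.    -0.048] w -0.001
jaw [ 0.11  -0.994  0.   ] fing [ 0.006  0.    -1.   ] yaw -1.461
```

Call:
play_rows(motion=[[[-0.125,-0.15,0],[0,0,0.23]],[[-0.125,-0.3,0],[0,0,0.46]],[[-0.125,-0.45,0],[0,0,0.69]],[[-0.125,-0.6,0],[0,0,0.92]],[[-0.125,-0.74,0],[0,0,1]],[[-0.125,-0.74,0],[0,0,1]]])

```text
time: 21.42
tool_pos: [0.5899, -0.2552, 0.4483]
tcp_rot: [-1.505, 0.538, -0.532]
wrist_force: [0.1, 0.6, 0.2]
width: -0.003
```

Call:
play_rows(motion=[[[0,0,0],[0,0,0.23]],[[0,0,-0.1],[0,0,0.46]],[[0,0,-0.2],[0,0,0.69]],[[0,0,-0.3],[0,0,0.92]],[[0,0,-0.4],[0,0,1]],[[0,0,-0.48],[0,0,1]],[[0,0,-0.48],[0,0,1]]])

```text
time: 22.3
tool_pos: [0.5886, -0.2489, 0.2544]
tcp_rot: [-1.565, -0.078, 0.09]
wrist_force: [0.4, 0.2, -0.5]
width: -0.003
```

```bash
python3 st.py; python3 - <<'E'
from h import *
s,p,d=snap('wrist','w8.png')
snap('scene','scene2.png')
E
```

```text
t 22.3 q [-0.439  0.189  1.652  0.     1.309 -0.547] p [ 0.5886 -0.2489  0.2544] F [ 0.44  0.16 -0.47] T [-0.023  0.044  0.028] w -0.003
jaw [ 0.994  0.107 -0.007] fing [-0.008  0.004 -1.   ] yaw 0.107
```

View pics/w8.png

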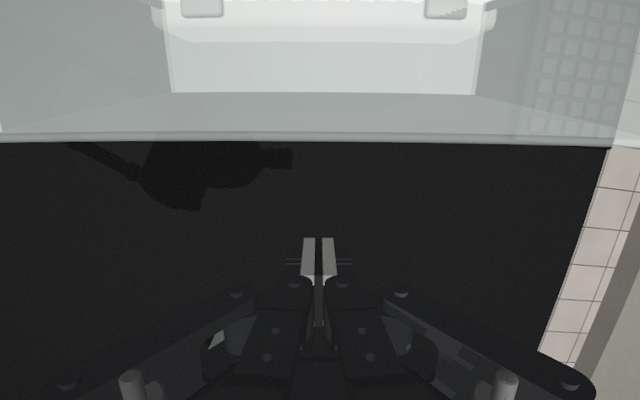

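View pics/scene2.png

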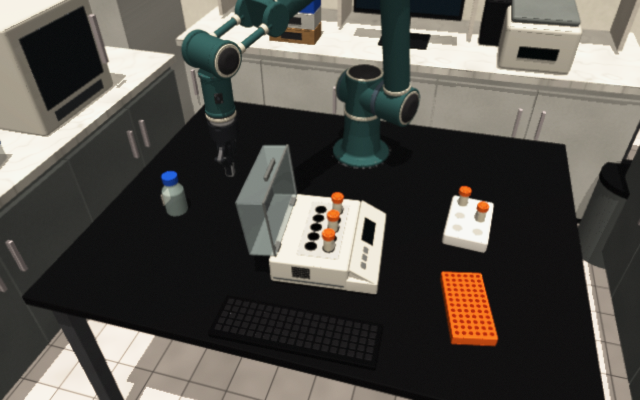

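```bash
python3 st.py|head -1; python3 - <<'E'
from h import *
H=np.array([.5767,-.0975,.098]);ox=np.array([.107,-.994,0]);oz=np.array([0,0,1])
L,T,h=.165,.078,.011
p=bot.read_state()['tool_pos']
for th in [1.669,1.62,1.54,1.46,1.38,1.3,1.22,1.14,1.06,.98,.9,.82,.74]:
    c=H+ox*(-L*np.cos(th)+T*np.sin(th)+h)+oz*(L*np.sin(th)+T*np.cos(th))
    print(th,((c-p)/.4).round(3))
E
```

```text
t 22.4 q [-0.44   0.187  1.646  0.     1.309 -0.547] p [ 0.591  -0.2505  0.2593] F [0.23 0.17 0.4 ] T [-0.049  0.002 -0.037] w 0.002
1.669 [-0.008  0.122 -0.012]
1.62 [-0.01   0.141 -0.001]
1.54 [-0.013  0.174  0.015]
1.46 [-0.017  0.208  0.028]
1.38 [-0.021  0.243  0.039]
1.3 [-0.025  0.278  0.046]
1.22 [-0.028  0.314  0.051]
1.14 [-0.032  0.35   0.053]
1.06 [-0.036  0.386  0.052]
0.98 [-0.04   0.423  0.048]
0.9 [-0.044  0.458  0.041]
0.82 [-0.048  0.493  0.031]
0.74 [-0.051  0.527  0.019]
```

Call:
play_rows(motion=[[[-0.004,0.06,0],[0,0,0]],[[-0.007,0.1,-0.006],[0,0,0]],[[-0.009,0.125,-0.006],[0,0,0]],[[-0.011,0.145,0],[0,0,0]],[[-0.013,0.174,0.012],[0,0,0]],[[-0.017,0.208,0.025],[0,0,0]],[[-0.019,0.225,0.031],[0,0,0]]])

```text
time: 23.28
tool_pos: [0.5841, -0.162, 0.2739]
tcp_rot: [-1.573, -0.087, 0.081]
wrist_force: [0.2, -5.6, 4.9]
width: -0.0
```

```bash
python3 st.py; python3 - <<'E'
from h import *
s,p,d=snap('wrist','w9.png')
snap('scene','scene3.png')
for r in cams.mark_of('scene','cover_front')[:1]: print(r['conf'],toW('scene',r['xyz'])[0].round(4))
E
```

```text
t 23.27 q [-0.31   0.108  1.709 -0.002  1.32  -0.417] p [ 0.5841 -0.162   0.2739] F [ 0.2  -5.61  4.94] T [-0.822 -0.055 -0.035] w -0.0
jaw [0.994 0.107 0.003] fing [ 0.004 -0.004 -1.   ] yaw 0.107
0.66 [ 0.5786 -0.152   0.2951]
```

View pics/w9.png

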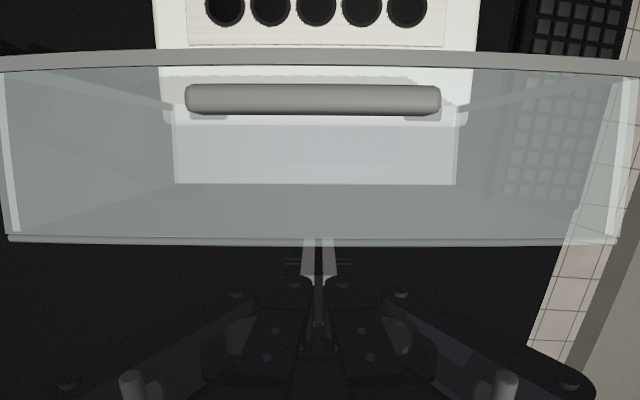

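View pics/scene3.png

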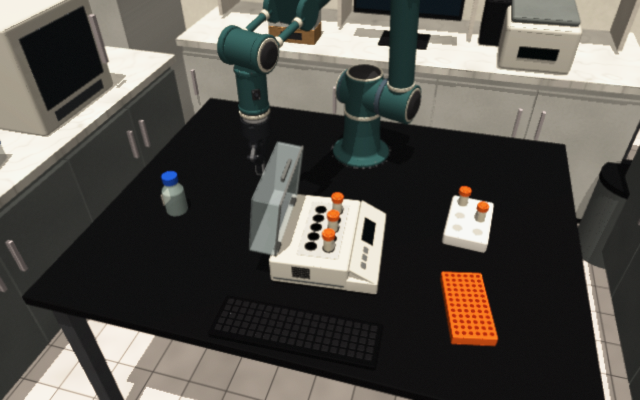

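The cover is swinging with the fingertips (about 7 N, θ≈1.4). Continuing along the arc.

Call:
play_rows(motion=[[[-0.003,0.025,0.008],[0,0,0]],[[-0.006,0.053,0.014],[0,0,0]],[[-0.009,0.089,0.018],[0,0,0]],[[-0.013,0.125,0.02],[0,0,0]],[[-0.017,0.161,0.019],[0,0,0]],[[-0.021,0.198,0.015],[0,0,0]],[[-0.025,0.233,0.008],[0,0,0]],[[-0.029,0.268,-0.002],[0,0,0]]])

```text
time: 24.42
tool_pos: [0.5716, -0.0527, 0.2706]
tcp_rot: [-1.569, -0.084, 0.084]
wrist_force: [2.7, -1.8, 3.0]
width: 0.001
```

```bash
python3 st.py; python3 - <<'E'
from h import *
s,p,d=snap('wrist','w10.png')
snap('scene','scene4.png')
for n in ('scene',):
  for r in cams.mark_of(n,'cover_front')[:1]: print(r['conf'],toW(n,r['xyz'])[0].round(4))
H=np.array([.5767,-.0975,.098]);ox=np.array([.107,-.994,0]);oz=np.array([0,0,1])
L,T,h=.165,.078,.011
p=bot.read_state()['tool_pos']
for th in [.8,.7,.6,.5,.4,.3,.2,.1,0]:
    c=H+ox*(-L*np.cos(th)+T*np.sin(th)+h)+oz*(L*np.sin(th)+T*np.cos(th))
    print(th,((c-p)/.4).round(3))
E
```

```text
t 24.43 q [-1.360e-01  5.100e-02  1.776e+00  1.000e-03  1.314e+00 -2.430e-01] p [ 0.5716 -0.0527  0.2706] F [ 2.65 -1.84  2.95] T [-0.11  -0.381 -0.11 ] w 0.001
jaw [0.994 0.107 0.   ] fing [ 0.     0.001 -1.   ] yaw 0.107
0.65 [ 0.5644 -0.0287  0.2842]
0.8 [0.004 0.007 0.005]
0.7 [-0.001  0.049 -0.012]
0.6 [-0.005  0.089 -0.033]
0.5 [-0.009  0.127 -0.058]
0.4 [-0.013  0.163 -0.087]
0.3 [-0.016  0.195 -0.119]
0.2 [-0.019  0.224 -0.154]
0.1 [-0.022  0.249 -0.192]
0 [-0.024  0.27  -0.232]
```

View pics/w10.png

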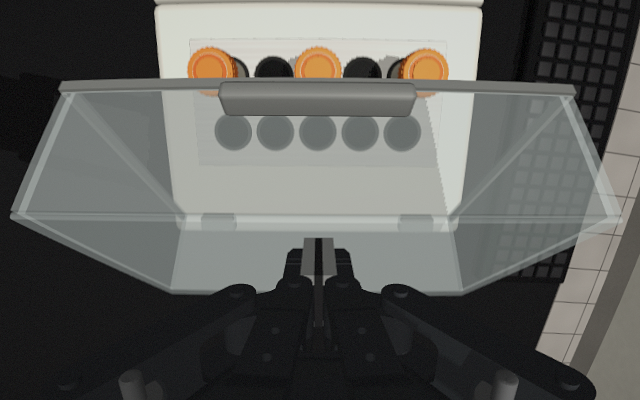

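View pics/scene4.png

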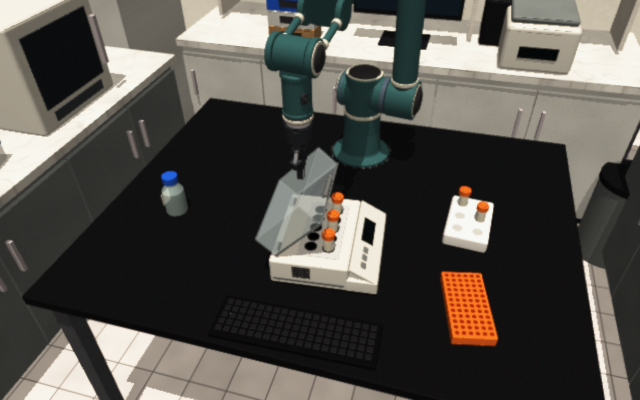

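Call:
play_rows(motion=[[[-0.001,0.028,-0.006],[0,0,0]],[[-0.003,0.052,-0.014],[0,0,0]],[[-0.006,0.089,-0.034],[0,0,0]],[[-0.009,0.127,-0.059],[0,0,0]],[[-0.013,0.163,-0.088],[0,0,0]],[[-0.016,0.195,-0.12],[0,0,0]],[[-0.018,0.21,-0.137],[0,0,0]],[[-0.019,0.224,-0.154],[0,0,0]]])

```text
time: 25.58
tool_pos: [0.5639, 0.0363, 0.2085]
tcp_rot: [-1.569, -0.084, 0.084]
wrist_force: [-1.0, 0.5, 3.3]
width: 0.003
```

```bash
python3 st.py; python3 - <<'E'
from h import *
s,p,d=snap('wrist','w11.png')
H=np.array([.5767,-.0975,.098]);ox=np.array([.107,-.994,0]);oz=np.array([0,0,1])
L,T,h=.165,.078,.011
p=bot.read_state()['tool_pos']
for th in [.2,.15,.1,.05,0]:
    c=H+ox*(-L*np.cos(th)+T*np.sin(th)+h)+oz*(L*np.sin(th)+T*np.cos(th))
    print(th,((c-p)/.4).round(3))
E
```

```text
t 25.57 q [ 0.02   0.073  1.868  0.     1.201 -0.087] p [0.5639 0.0363 0.2085] F [-1.03  0.52  3.26] T [0.165 0.148 0.011] w 0.003
jaw [ 0.994  0.107 -0.   ] fing [-0.  0. -1.] yaw 0.107
0.2 [-0.003  0.001 -0.001]
0.15 [-0.004  0.014 -0.019]
0.1 [-0.006  0.026 -0.038]
0.05 [-0.007  0.037 -0.058]
0 [-0.008  0.047 -0.079]
```

View pics/w11.png

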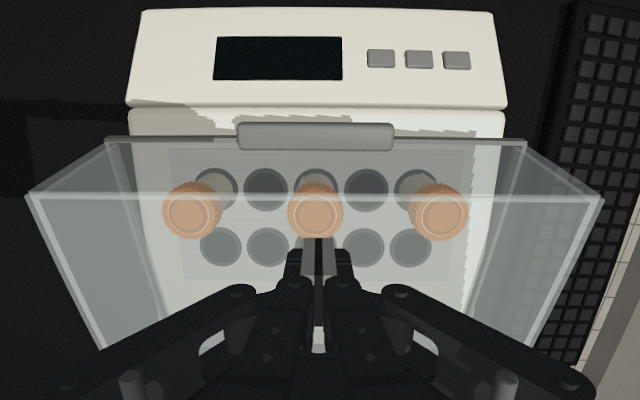

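Nearly down (θ≈0.2). Lowering slowly.

Call:
play_rows(motion=[[[-0.002,0.008,-0.01],[0,0,0]],[[-0.003,0.014,-0.019],[0,0,0]],[[-0.005,0.02,-0.029],[0,0,0]],[[-0.006,0.026,-0.039],[0,0,0]],[[-0.006,0.032,-0.048],[0,0,0]],[[-0.007,0.037,-0.058],[0,0,0]],[[-0.008,0.042,-0.068],[0,0,0]],[[-0.008,0.045,-0.075],[0,0,0]]])

```text
time: 26.62
tool_pos: [0.5605, 0.0541, 0.1787]
tcp_rot: [-1.569, -0.083, 0.084]
wrist_force: [0.1, 1.1, 2.0]
width: -0.001
```

Call:
play_rows(motion=[[[0,0.001,-0.003],[0,0,0]],[[0,0.002,-0.006],[0,0,0]],[[0,0.002,-0.008],[0,0,0]],[[0,0.002,-0.008],[0,0,0]]])

```text
time: 27.12
tool_pos: [0.5605, 0.0546, 0.176]
tcp_rot: [-1.569, -0.083, 0.084]
wrist_force: [-1.6, 1.5, 4.0]
width: -0.001
```

```bash
python3 st.py
```

```text
t 27.12 q [ 0.053  0.096  1.906  0.     1.141 -0.054] p [0.5605 0.0546 0.176 ] F [-1.64  1.5   4.02] T [0.305 0.321 0.016] w -0.001
jaw [ 0.994  0.106 -0.001] fing [-0.001  0.    -1.   ] yaw 0.107
```

Still about 4 N at z=0.176. Pressing on in small steps until the force rises.

Call:
play_rows(motion=[[[0,0,-0.002],[0,0,0]],[[0,0,-0.004],[0,0,0]],[[0,0,-0.004],[0,0,0]]])

```text
time: 27.5
tool_pos: [0.5606, 0.0546, 0.176]
tcp_rot: [-1.569, -0.084, 0.084]
wrist_force: [-6.6, 1.8, 11.9]
width: -0.002
```

Call:
play_rows(motion=[[[0,0,-0.002],[0,0,0]],[[0,0,-0.004],[0,0,0]],[[0,0,-0.004],[0,0,0]]])

```text
time: 27.88
tool_pos: [0.5607, 0.0546, 0.1759]
tcp_rot: [-1.569, -0.084, 0.083]
wrist_force: [-9.0, 1.7, 17.6]
width: 0.003
```

Force climbs to 17.6 N with no further motion at z=0.176 (deck 98 + 78 mm), so the cover is down. Lifting off and checking.

Call:
play_rows(motion=[[[0,0,0.02],[0,0,0]],[[0,0,0.08],[0,0,0]],[[0,0,0.2],[0,0,0]],[[0,0,0.35],[0,0,0]],[[0,0,0.45],[0,0,0]],[[0,-0.15,0.5],[0,0,0]],[[0,-0.3,0.5],[0,0,0]],[[0,-0.45,0.5],[0,0,0]],[[0,-0.5,0.5],[0,0,0]],[[0,-0.5,0.5],[0,0,0]]])

```text
time: 29.12
tool_pos: [0.5606, -0.1467, 0.3718]
tcp_rot: [-1.569, -0.081, 0.082]
wrist_force: [1.0, 0.5, -0.2]
width: -0.0
```

```bash
python3 st.py; python3 - <<'E'
from h import *
s,p,d=snap('wrist','w12.png')
for r in cams.mark_of('wrist','cover_front')[:1]: print('wrist',r['conf'],toW('wrist',r['xyz'],s)[0].round(4))
for n in('scene','top'):
  _,p,d=snap(n,n+'5.png');W=cloud(n,d)
  for l in('cover_front','loose_cap_top','second_cap_top','third_cap_top','foam_rack','microtube_rack','media_bottle'):
    for r in cams.mark_of(n,l)[:1]: print(n,l,round(r['conf'],2),toW(n,r['xyz'])[0].round(4))
H=np.array([.5767,-.0975,.098]);ox=np.array([.107,-.994,0])
print('expected front',H-ox*.185+[0,0,.078])
E
```

```text
t 29.12 q [-0.299  0.029  1.617  0.     1.497 -0.403] p [ 0.5606 -0.1467  0.3718] F [ 0.99  0.47 -0.17] T [0.002 0.008 0.008] w -0.0
jaw [ 0.995  0.104 -0.001] fing [-0.001  0.    -1.   ] yaw 0.104
scene cover_front 0.9 [0.5585 0.0866 0.1788]
scene foam_rack 0.58 [0.3464 0.413  0.0042]
scene microtube_rack 0.7 [6.749e-01 4.317e-01 4.000e-04]
scene media_bottle 0.58 [ 0.5066 -0.5103  0.0032]
top cover_front 0.75 [0.5541 0.0879 0.1721]
top foam_rack 0.89 [ 0.3433  0.4184 -0.0016]
top microtube_rack 0.57 [0.6741 0.4334 0.0024]
top media_bottle 0.68 [ 4.994e-01 -5.130e-01 -3.000e-04]
expected front [0.556905 0.08639  0.176   ]
```

View pics/scene5.png

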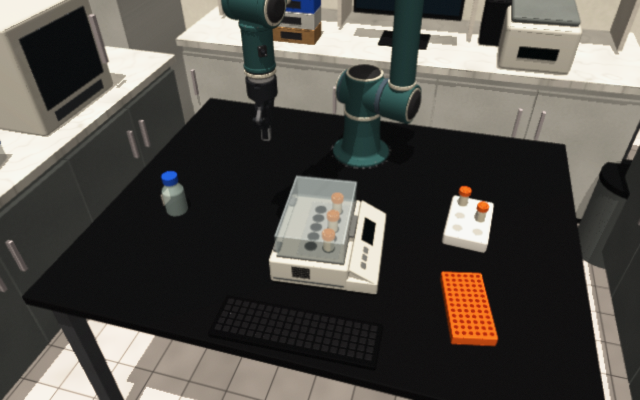

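View pics/w12.png

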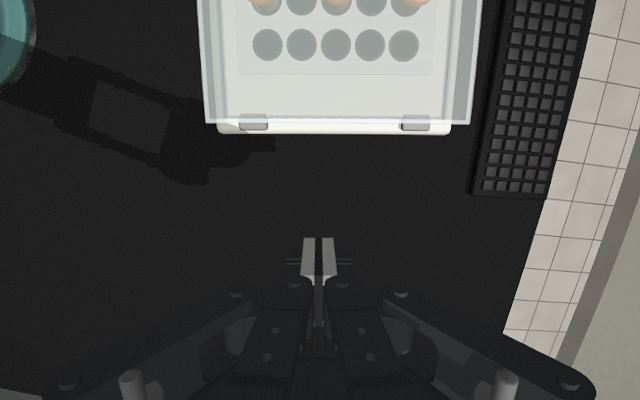

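The cover is flat on the deck (scene px 318,215) and the three bystanders are unmoved. The arm is clear of everything, so I'm handing in.

```bash
python3 -c "
from h import *
print(bot.finish_job())"
```

```text
the job is handed in; nothing more can be done
None
```

The loose cap is screwed fully down, the cover is shut on the deck, and the job was handed in at about 29 s of the 72 s allowed.

- **Cap:** it was the far tube's. I turned it clockwise in two strokes, about 8.5–9 rad in all. The turning moment then jumped from 0.06 to 0.96 N m and the pads slipped, so it is at its stop. Its top measured 0.158–0.159 m, level with its neighbours. That is 1–2 mm above the stated 157 mm, but the tight caps read the same.
- **Cover:** I pushed it down in a slow arc with closed fingertips, about 3–7 N while it moved. At the end it stopped at 0.176 m while the force rose to 17.6 N, which matches the shut height. After I lifted off, both cameras put its front edge within about 4 mm of the shut position.
- **Everything else:** the foam rack, microtube rack and bottle still read within about 6 mm of where they started, which is the spread between readings. I never touched the two tight caps. I could not measure the three cap heights again once the cover was shut, and the wrist camera no longer saw the cover's front edge.

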